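# Lift the loaded serving caddy and hold it level

### The job

Pick the wooden serving caddy up by its handle rail, with the copper pot and the white candle cup riding in it, and hold it in the air at least 12 cm above the table so that I can wipe underneath: keep it level all the way, then still for about three seconds, and finish while still holding it up. The pot is much the heaviest thing in it, so look at which end it stands in and take the rail over the point where the loaded caddy balances. Do not touch the pot or the cup, and leave the big dark vase, the book and the remote control where they are.

Things in the scene. Friction and masses are not known exactly. Their poses are not given: they have to be found in the camera images.
- caddy: loose pale wooden serving caddy, 120 (its x) by 300 (its y) by 163 mm (z), about 0.34 kg, its own balance point midway along its length; origin at the centre of its underside, z up. A tray (floor 8 mm thick, walls up to 30 mm high) parted by a low divider at y = 0 into two bays; at each end, y = -145 and +145 mm, a board 50 mm wide and 10 mm thick rises to carry the dark handle rail
- caddy_rail (a point): centre of the caddy's dark wooden handle rail (halfway along, halfway up), 150 mm above the caddy's underside, same axes as the caddy. The rail is straight along the caddy's y, free between the end boards over 280 mm, 14 mm thick along x with flat upright sides, 26 mm tall. Below it is open air down to the pot's top, 57 mm below the rail's centre
- pot: loose round-bellied copper-coloured metal pot standing upright in one of the two bays, 86 mm across, 85 mm tall, about 0.48 kg (between 0.4 and 0.53); origin at the centre of its underside, z up
- pot_center (a point): the copper pot's centre, halfway up, 42.5 mm above its underside
- holder: loose small white ceramic candle cup standing upright in the other bay, 60 mm across, 50 mm tall, about 0.05 kg; origin at the centre of its underside, z up
- holder_center (a point): the candle cup's centre, halfway up, 25 mm above its underside
- vase: big dark metal vase standing on the table to the left, 150 mm across, 149 mm tall, 1.6 kg; origin at the centre of its underside; to be left alone
- book: blue hardback book lying on the table to the right, 150 by 210 by 26 mm; origin at the centre of its underside; to be left alone
- remote: black remote control lying on the table beyond the caddy, 45 by 170 by 18 mm; origin at the centre of its underside; to be left alone

How it is judged:
By the outcome, as a careful person would: the job done as asked, in the order asked, and still so for the second after the job is handed in, while the arm keeps its last pose, push and grip.
It also fails if it takes over 38 s, if anything falls off the work surface, if the arm or the gripper's body presses on something with over 40 N, if the wrist force passes 120 N, or if a joint passes its speed limit or range.

### The arm

A 7-joint arm with a two-finger parallel gripper is mounted at the origin on the work surface. World frame = base frame: x ahead of the robot, y to its left, z up, the work surface at z = 0. Lengths are in m, angles in rad, forces in N, time in s.
With the tool pointing down it reaches from about 0.35 to 0.9 m from the base axis. Payload 19.9 kg.
Tool frame: the origin (TCP) lies on the centre line of the jaws, within the pads' length; the fingertips stand 14 mm ahead of it and the grasp point (between the pads) lies 5 mm behind it; z points along the fingers, y is the line along which they close (so a half turn about z gives the same grasp; the last joint's range is limited). The gripper opens to 94 mm and grips with 3 to 60 N. Pads are 16 mm wide; open, the fingers measure 119 mm over their backs; the gripper's body (75 mm by 177 mm) begins 78 mm behind the grasp point.
Start: joints at [-1.151, 0.417, -0.01, 1.614, 0.005, 1.111, -0.053], TCP at [0.278, 0.56, 0.219] pointing down, gripper open.
Joint ranges: [-2.81, 2.81], [-0.39, 2.02], [-1.27, 1.25], [0.06, 2.57], [-1.19, 4.33], [0.19, 2], [-2.82, 2.82]. Speed limits (rad/s): [1.89, 1.89, 2.39, 2.39, 3.01, 3.01, 3.01].

### API

Orientations are given as a rotation vector (axis times angle).
In Python, from cell import env gives the robot as it stands. The module is installed in compiled form; this text tells all that it offers. Calls block until the motion is done:
- env.reach(position, orientation): joint-space move of the TCP to a pose.
- env.move_l(position, orientation=None, speed=0.15, stop_force=None): straight line of the TCP; orientation=None keeps the orientation; speed is the mean speed in m/s. With stop_force (N) it stops when the force on the tool has changed by that much, and returns True; else False.
- env.move_joints(angles): joint-space move.
- env.move_gripper(opening, squeeze=None): finger opening in m; squeeze is the grip in N (None keeps the last); returns when the fingers have stopped.
- env.hold(seconds).
- env.ik(position, orientation): joint angles nearest the present ones, or None.
- env.read_state(): the state.
- env.get_image(name): name is "scene" or "top" or "wrist"; returns the picture (384x512x3 uint8, red, green, blue); there is no depth.
- env.camera_info(name): a dict with "intrinsics" (3x3 intrinsics, pixels), "R" (3x3) and "t" (3): a world point X has camera coordinates R X + t. Camera axes: x right, y down, z forward; pixel columns grow to the right and rows downward; lengths in m; the calibration is good to about 2 mm. The wrist camera is an equidistant fisheye: a pixel r from the principal point sees the ray r / f radians off the axis. A picture is of the moment at which its call begins: read the wrist's pose just before it. camera_info takes no time and is no camera call; for the wrist camera it gives the pose at the moment of the call.
A pose or a line that the arm cannot do raises env.IKError and nothing moves.
- env.finish_job(): hands the job in; it is judged then, once.
Trained networks look in the newest picture that a camera, given by its name, has taken for a name from the list of things; names that differ only in an ending like _2 or _b are one class to them, and where a whole thing is asked for, a point or a joint stands for the part that bears it (a point fixed in the world has none). Each returns a list of dicts, best first, with "conf" (0 to 1); they miss things now and then, are a little off and sometimes report something else, mostly with a low value. They report only what shows in the picture. A call takes as long as a camera call.
- env.outline_of(camera, name): "pixels" (384x512 bool, what is visible of it) and "bbox" ([centre column, centre row, width, height] in pixels, round what is visible of it).
- env.pinpoint(camera, name): "position" ([column, row] in pixels: a listed point, or the origin of a listed thing).
The state is a dict: "t": time; "q": joint angles; "qd": joint speeds; "joint_torque": joint torques, N m; "eef_pos": TCP position; "orientation": TCP orientation; "force": force on the tool from outside, world axes, zero at the start; "torque": the same for the moment, N m; "opening": finger opening in m; "grasp_force": force on a finger pad.
Only numpy, scipy, OpenCV 4.12 (cv2) and the standard library are available. Lean on these libraries where they do the work, as an engineer would, in place of code of your own. Each camera call takes 0.05 s, during which the arm holds its last target. There are 200 camera calls.

## Working session

There is one attempt and no reset: what is moved stays moved. The work goes in short steps, each a Python script; the robot and the scene stay as the last script left them, time stands still between calls to the robot, and variables do not carry over. Pictures are saved under pics/ and viewed, at most 10 in all, crops included, and the job is handed in when it is done.

```bash
mkdir -p pics; python3 - <<'E'
from cell import env
import cv2,numpy as np
ims=[]
for c in ("scene","top"):
    im=env.get_image(c); ims.append(im)
    i=env.camera_info(c); print(c,i["intrinsics"].tolist(),np.round(i["R"],3).tolist(),np.round(i["t"],3).tolist())
    for n in ("caddy","caddy_rail","pot","pot_center","holder","holder_center","vase","book","remote"):
        r=env.pinpoint(c,n); print(n,[(np.round(d["position"],1).tolist(),round(d["conf"],2)) for d in r[:2]])
    cv2.imwrite(f"pics/{c}0.png",im[...,::-1])
print(env.read_state())
E
```

```text
scene [[350.8375839779703, 0.0, 252.34130668006193], [0.0, 350.8375839779703, 193.16289403181364], [0.0, 0.0, 1.0]] [[0.512, 0.859, 0.017], [0.589, -0.336, -0.735], [-0.626, 0.386, -0.677]] [-0.309, -0.272, 1.667]
caddy [([222.3, 209.5], 0.82)]
caddy_rail [([217.5, 177.0], 0.6), ([198.0, 197.8], 0.49)]
pot [([203.7, 207.1], 0.89)]
pot_center [([196.7, 198.4], 0.92)]
holder [([238.4, 206.7], 0.56), ([124.9, 266.3], 0.35)]
holder_center [([238.8, 197.8], 0.51)]
vase [([334.3, 180.5], 0.57)]
book [([127.3, 269.8], 0.59)]
remote [([297.6, 240.9], 0.58)]
top [[412.24017997895504, 0.0, 261.25396280156286], [0.0, 412.24017997895504, 188.98922815773474], [0.0, 0.0, 1.0]] [[-0.002, -1.0, -0.011], [-0.99, 0.004, -0.138], [0.138, 0.011, -0.99]] [0.005, 0.64, 1.339]
caddy [([284.8, 226.2], 0.74)]
caddy_rail []
pot [([307.7, 238.0], 0.93)]
pot_center [([310.1, 235.9], 0.92), ([144.9, 207.7], 0.53)]
holder [([266.4, 220.3], 0.44)]
holder_center [([268.3, 218.3], 0.65)]
vase [([147.6, 204.0], 0.68)]
book [([398.4, 198.7], 0.79)]
remote [([238.9, 149.9], 0.88)]
{'t': 1.0, 'q': array([-1.15149847,  0.41735904, -0.0102768 ,  1.61356239,  0.00470361,
        1.1107371 , -0.05299155]), 'qd': array([-2.50532391e-03, -7.54857924e-05,  8.17189360e-04,  1.05094287e-03,
       -6.29746435e-04,  1.05241474e-03,  1.31876653e-03]), 'joint_torque': array([ 4.92894160e-04, -8.51037383e+01,  6.38345573e-01, -4.26280189e+01,
       -4.88378154e-02,  1.37725504e-02,  3.28300246e-05]), 'eef_pos': array([0.27792122, 0.55979815, 0.21946661]), 'orientation': array([ 7.17436020e-01,  3.05853468e+00, -7.84806084e-05]), 'force': array([ 0.2770175 , -0.35576722, -0.10783565]), 'torque': array([ 0.02365223,  0.01940409, -0.01591825]), 'grasp_force': 0.0, 'opening': 0.09403258141697715}
```

```bash
python3 -c "
import cv2,numpy as np
cv2.imwrite('pics/both.png',np.hstack([cv2.resize(cv2.imread('pics/scene0.png')[110:310,90:360],None,fx=1.45,fy=1.45),cv2.resize(cv2.imread('pics/top0.png')[110:310,90:360],None,fx=1.45,fy=1.45)]))"
```

```text
(no output)
```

View pics/both.png

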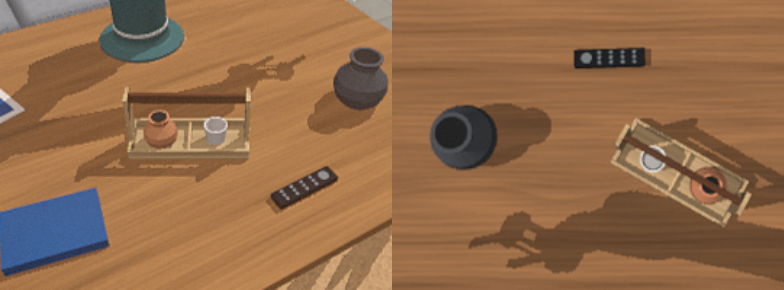

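```bash
cat > h.py <<'E'
from cell import env
import numpy as np, cv2
from scipy.spatial.transform import Rotation as Ro
def atz(c,px,z,i=None):
    i=i or env.camera_info(c); K,R,t=(np.array(i[k],float) for k in ("intrinsics","R","t"))
    p=np.array([(px[0]-K[0,2])/K[0,0],(px[1]-K[1,2])/K[1,1]])
    if c=="wrist":
        th=np.linalg.norm(p); v=np.r_[p/th*np.sin(th),np.cos(th)] if th>1e-9 else np.r_[0,0,1.]
    else: v=np.r_[p,1]
    d=R.T@v; o=-R.T@t
    return o+d*(z-o[2])/d[2]
def tool(closing_yaw): # tool down, y axis along (cos,sin)
    y=np.array([np.cos(closing_yaw),np.sin(closing_yaw),0]); z=np.array([0,0,-1.]); x=np.cross(y,z)
    return Ro.from_matrix(np.c_[x,y,z]).as_rotvec()
E
python3 - <<'E'
from h import *
for n,s,t,z in (("pot_center",(196.7,198.4),(310.1,235.9),.05),("pot",(203.7,207.1),(307.7,238),.008),("holder_center",(238.8,197.8),(268.3,218.3),.033),("holder",(238.4,206.7),(266.4,220.3),.008),("caddy",(222.3,209.5),(284.8,226.2),0),("rail",(217.5,177),(284.8,226.2),.15),("vase",(334.3,180.5),(147.6,204),0),("book",(127.3,269.8),(398.4,198.7),0),("remote",(297.6,240.9),(238.9,149.9),0)):
    print(n,atz("scene",s,z).round(3),atz("top",t,z).round(3))
E
```

```text
pot_center [ 0.468 -0.157  0.05 ] [ 0.483 -0.157  0.05 ]
pot [ 0.481 -0.139  0.008] [ 0.477 -0.153  0.008]
holder_center [ 0.525 -0.013  0.033] [ 0.542 -0.02   0.033]
holder [ 0.544 -0.025  0.008] [ 0.537 -0.013  0.008]
caddy [ 0.52  -0.081  0.   ] [ 0.517 -0.076  0.   ]
rail [ 0.506 -0.086  0.15 ] [ 0.51  -0.069  0.15 ]
vase [ 0.599  0.395 -0.   ] [0.595 0.397 0.   ]
book [ 0.609 -0.463  0.   ] [ 0.611 -0.468  0.   ]
remote [0.783 0.074 0.   ] [0.785 0.082 0.   ]
```

The copper pot (scene px ~197,198; top ~310,236) stands in the near/right end, and the cup (top ~267,219) in the far/left end. The rail runs in top from about (248,203) to (334,251). Next I go above the balance point and look from close by.

```bash
python3 - <<'E'
from h import *
a=atz("top",(247.6,203),.163)[:2]; b=atz("top",(333.8,251.4),.163)[:2]
print(a,b,np.linalg.norm(a-b))
u=(b-a)/np.linalg.norm(b-a); yaw=np.arctan2(u[1],u[0]); print("yaw to pot",np.degrees(yaw))
bal=(a+b)/2+.041*u; print("bal",bal)
best=None
for s in (np.pi/2,-np.pi/2):
    q=env.ik([*bal,.32],tool(yaw+s)); print(s,None if q is None else np.round(q,2))
    if q is not None and (best is None or abs(q[6])<abs(best[1][6])): best=(s,q)
o=tool(yaw+best[0])
p=env.read_state()["eef_pos"]; env.move_l([p[0],p[1],.32],speed=.2)
env.reach([*bal,.32],o)
env.hold(.2)
i=env.camera_info("wrist"); im=env.get_image("wrist"); cv2.imwrite("pics/w1.png",im[...,::-1])
print({k:np.round(v,4).tolist() for k,v in i.items() if k in("intrinsics","R","t")})
for n,z in (("caddy_rail",.15),("pot_center",.0505),("holder_center",.033),("pot",.008),("caddy",0)):
    r=env.pinpoint("wrist",n); print(n,[(np.round(d["position"],1),round(d["conf"],2),atz("wrist",d["position"],z,i).round(4)) for d in r[:2]])
r=env.outline_of("wrist","pot"); print([ (d["bbox"],d["conf"]) for d in r[:1]])
s=env.read_state(); print(s["t"],s["eef_pos"],s["orientation"])
E
```

```text
[0.58041151 0.04388336] [ 0.43377298 -0.21480483] 0.2973591045035943
yaw to pot -119.54692135658118
bal [ 0.48687366 -0.12112877]
1.5707963267948966 [-0.56  0.13  0.83  1.8  -0.1   1.25 -0.22]
-1.5707963267948966 [ 1.12  0.23 -1.09  1.76  0.22  1.28  2.61]
{'intrinsics': [[297.3186, 0.0, 259.5431], [0.0, 297.3186, 193.3927], [0.0, 0.0, 1.0]], 'R': [[0.87, -0.493, -0.0006], [-0.4773, -0.8426, 0.2495], [-0.1235, -0.2168, -0.9684]], 't': [-0.483, 0.0803, 0.5219]}
caddy_rail [(array([261. , 143.7]), 0.84, array([ 0.5102, -0.0829,  0.15  ])), (array([263.6, 188.5]), 0.55, array([ 0.4873, -0.1296,  0.15  ]))]
pot_center [(array([261.8, 186.3]), 0.61, array([ 0.476 , -0.1467,  0.0505]))]
holder_center [(array([255.9,  94.7]), 0.97, array([ 0.5359, -0.0231,  0.033 ]))]
pot [(array([263.6, 181. ]), 0.67, array([ 0.4783, -0.1492,  0.008 ]))]
caddy [(array([259.3, 133.8]), 0.66, array([ 0.51  , -0.0789,  0.    ]))]
[([263.1, 185.8, 56.1, 48.7], 0.78)]
4.725 [ 0.48687498 -0.12114617  0.32000668] [2.71448510e+00 1.58149584e+00 3.08879438e-05]
```

View pics/w1.png

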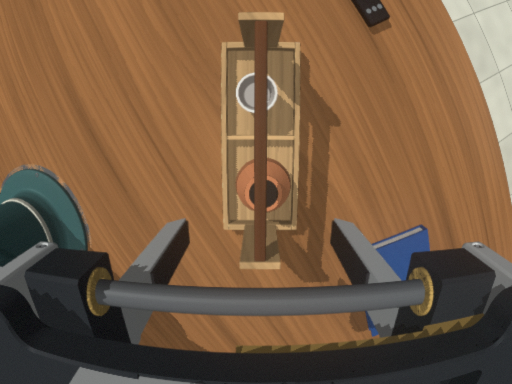

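The wrist view shows the pot (~263,186) under the near half of the rail, the cup at (256,93), and the rail straight and vertical at column ~261, so the yaw is right. Its ends lie at about rows 15 and 266.

```bash
python3 - <<'E'
from h import *
im=cv2.imread("pics/w1.png")
dark=im.sum(2)
def line(rows):
    return [(r,np.mean(np.nonzero((dark[r,235:290]<190))[0])+235) for r in rows]
print([(r,round(c,1)) for r,c in line((35,60,80,110,130,150,165,230,245))])
col=dark[10:30,250:280].mean(1); print(col.round()); print(dark[250:275,250:272].mean(1).round())
a=atz("wrist",(260.8,12.5),.163)[:2]; b=atz("wrist",(260,267),.163)[:2]
u=(b-a)/np.linalg.norm(b-a); print(a,b,np.linalg.norm(a-b),np.degrees(np.arctan2(u[1],u[0])),(a+b)/2)
a=atz("wrist",(261.8,47),.163)[:2]; b=atz("wrist",(260,240),.163)[:2]
u=(b-a)/np.linalg.norm(b-a); print(a,b,np.degrees(np.arctan2(u[1],u[0])))
E
```

```text
[(35, np.float64(253.8)), (60, np.float64(266.0)), (80, np.float64(266.0)), (110, np.float64(nan)), (130, np.float64(nan)), (150, np.float64(nan)), (165, np.float64(nan)), (230, np.float64(265.0)), (245, np.float64(265.0))]
[331. 343. 419. 463. 465. 463. 459. 458. 450. 384. 238. 208. 206. 206.
 205. 205. 206. 207. 206. 208.]
[218. 216. 218. 217. 217. 217. 218. 220. 224. 232. 242. 293. 398. 457.
 460. 458. 455. 452. 438. 371. 341. 337. 336. 334. 333.]
[0.58313927 0.04598667] [ 0.43645343 -0.21082252] 0.2957493808544426 -119.73440685868852 [ 0.50979635 -0.08241793]
[0.56382888 0.00983249] [ 0.45433824 -0.17926908] -120.07103027382608
  return _methods._mean(a, axis=axis, dtype=dtype,
  ret = ret.dtype.type(ret / rcount)
```

```bash
python3 - <<'E'
from h import *
c=np.array([.5099,-.0822]); yaw=np.radians(-119.8); u=np.array([np.cos(yaw),np.sin(yaw)])
g=c+.038*u; o=tool(yaw+np.pi/2); print(g)
env.move_l([*g,.20],o,speed=.15)
s0=env.read_state()
print("hit",env.move_l([*g,.146],speed=.08,stop_force=8))
env.move_gripper(.02,5); env.move_gripper(0.0,8); s=env.read_state(); print("closed",s["opening"],s["grasp_force"],s["force"])
env.move_gripper(0.0,55)
def rep(n):
    s=env.read_state(); T=s["torque"]-s0["torque"]; F=s["force"]-s0["force"]
    n_=np.array([-u[1],u[0],0])
    print(n,round(s["t"],2),"F",F.round(2),"T",T.round(3),"T about closing",round(float(T@n_),3),"offset along u mm",round(float(T@n_)/-F[2]*1000*-1,1),s["opening"],s["grasp_force"],s["eef_pos"].round(4))
rep("grip")
env.move_l([*g,.152],speed=.02); env.hold(.4); rep("lift")
im=env.get_image("scene"); cv2.imwrite("pics/l1.png",cv2.resize(im[130:260,140:300],None,fx=4,fy=4,interpolation=cv2.INTER_CUBIC)[...,::-1])
E
```

```text
[ 0.49101499 -0.11517509]
hit False
closed 0.013820219325016748 8.000145927071571 [-1.21015993  0.88952935  0.87403346]
grip 8.18 F [-2.67  1.53  0.76] T [0.303 0.307 0.057] T about closing 0.111 offset along u mm 146.1 0.013568972825874243 55.00045716762543 [ 0.4909 -0.1151  0.146 ]
lift 9.03 F [ 0.49  1.3  -7.73] T [ 0.029 -0.015  0.016] T about closing 0.033 offset along u mm -4.2 0.013278636038070855 54.99697208404541 [ 0.491  -0.1152  0.152 ]
```

View pics/l1.png

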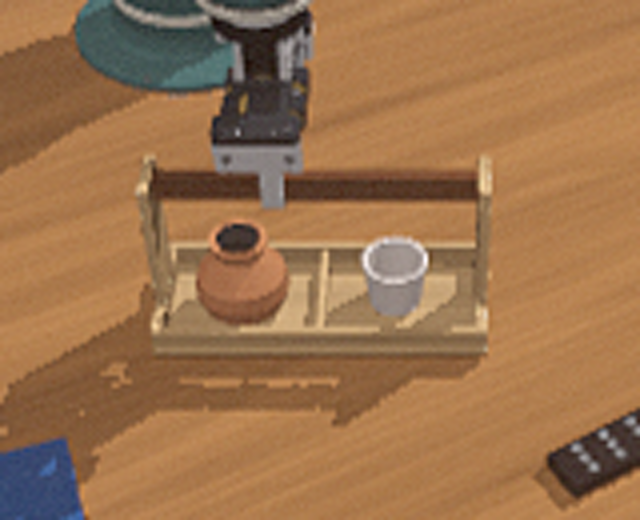

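The picture shows the caddy gripped between pot and cup sides, level, with the tray just lifting and the pot (240,275) and cup (395,275) untouched. The remaining moment is only about 0.03 N·m. Lifting slowly.

```bash
python3 - <<'E'
from h import *
p=env.read_state()["eef_pos"]
def rep():
    s=env.read_state(); print(round(s["t"],2),s["eef_pos"].round(4),"F",s["force"].round(2),"T",s["torque"].round(3),round(s["opening"],4),s["orientation"].round(4))
env.move_l([p[0],p[1],.165],speed=.03); env.hold(.3); rep()
env.move_l([p[0],p[1],.305],speed=.06); env.hold(.3); rep()
ims=[env.get_image("scene")[70:240,130:310],env.get_image("wrist")[:300,130:400]]
print([ (d["position"],d["conf"]) for d in env.pinpoint("wrist","pot_center")[:1]])
a=cv2.resize(ims[0],None,fx=2.2,fy=2.2); b=cv2.resize(ims[1],(int(270*374/300),374))
cv2.imwrite("pics/l2.png",np.hstack([a,b])[...,::-1])
E
```

```text
9.97 [ 0.491  -0.1152  0.1649] F [-0.05  0.1  -7.59] T [-0.036  0.205 -0.031] 0.0137 [-2.7179e+00 -1.5756e+00  3.0000e-04]
12.75 [ 0.491  -0.1152  0.305 ] F [ 0.18  0.36 -7.31] T [-0.083  0.121  0.014] 0.0136 [-2.7179e+00 -1.5755e+00  1.0000e-04]
[]
```

View pics/l2.png

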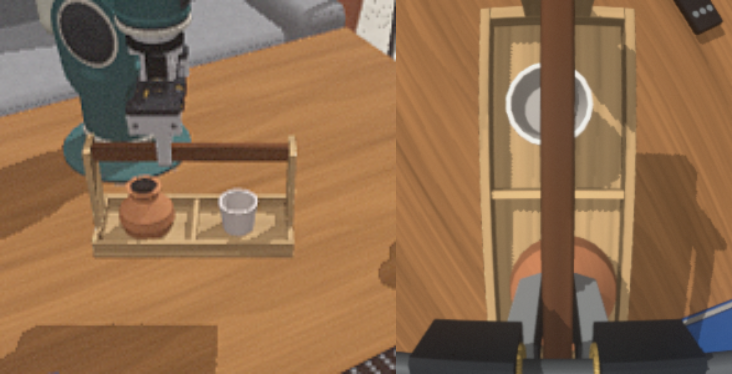

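The caddy is about 16 cm up. Its rail and lower edge both run horizontally as they did on the table (row ~152 and row ~250), and pot and cup are in their bays. Holding still.

```bash
python3 - <<'E'
from h import *
def look():
    env.get_image("scene"); return [np.round(env.pinpoint("scene",n)[0]["position"],1).tolist() for n in ("pot_center","holder_center") if env.pinpoint("scene",n)]
print(look()); env.hold(3.5); print(look())
s=env.read_state(); print(s["t"],s["eef_pos"],s["opening"],s["grasp_force"])
print(env.finish_job())
E
```

```text
[[192.3, 162.1], [238.2, 169.3]]
[[194.2, 162.9], [237.1, 168.2]]
16.9 [ 0.49101818 -0.1151443   0.3050038 ] 0.013785797833891182 54.99693274497986
the job is handed in; nothing more can be done
None
```

The job is handed in: the caddy is held level by its rail about 16 cm above the table, gripped about 38 mm from the rail's centre towards the pot; it was held still for 3.5 s, with the pot and cup still in their bays.

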